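Index a hexagon blank and hold a hardness probe on its marked flat

ROBOT

A 6-joint arm with a two-finger parallel gripper is mounted at the origin on the work surface. World frame = base frame: x ahead of the robot, y to its left, z up, the work surface at z = 0. Lengths are in m, angles in rad, forces in N, time in s.
With the tool pointing down it reaches from about 0.225 to 0.875 m from the base axis. Payload 3.4 kg.
Tool frame: the origin (TCP) lies midway between the tips of the shut fingers; the grasp point (between the pads) lies 19 mm behind it (manip.grasp_offset is the distance from the TCP to the grasp point, in m); x points along the fingers, y is the direction in which the jaws open and shut, and the axes are right-handed (so a half turn about x gives the same grasp; the last joint's range is limited). The gripper opens to 85 mm and grips with 20 to 120 N. Pads are 22 mm wide; open, the fingers measure 114 mm over their backs; the gripper's body (76 mm by 85 mm) begins 54 mm behind the grasp point. The pads swing forward as they close: fully open they stand 13 mm farther back than shut.
Start: joints at [1.096, 0.276, 1.505, -0, 1.361, -0.121], TCP at [0.199, 0.539, 0.193] pointing down, gripper open.
Joint ranges: [-2.89, 2.89], [-0.75, 2.08], [0.22, 2.7], [-1.18, 4.32], [0.11, 2.71], [-2.7, 2.7]. Speed limits (rad/s): [2.57, 2.57, 3.14, 3.14, 3.14, 3.14].

INTERFACE

Orientations are given as a unit quaternion [w, x, y, z].
In Python, from rig import manip gives the robot as it stands.
- The arm moves only by the shell command python3 -m creep 'ROWS' [OPENING] [FORCE]. ROWS is a JSON object of lists of equal length, an entry for each row: "delta_pos": the shift along the tool's x, y, z in cm, a list of three; "dr": the turn, a rotation vector about the tool's x, y, z in rad, a list of three. In form: {"delta_pos": [[dx, dy, dz], ...], "dr": [[rx, ry, rz], ...]}. A call has 1 to 10 rows; each row is the pose to reach, as a shift and turn from the pose commanded when the call began, along the tool's axes at that moment; what a row does not reach only later rows make up. A row lasts 1/10 s, in which the tool goes at most 50 mm and 8.59 degrees, less where a joint would pass 70% of its speed; a pose out of reach is approached as far as the arm can. A call with a gripper value outside its range is refused whole. OPENING is the opening, from -1 (shut) to 1 (fully open), set as the call begins (- or left out, the last holds). The fingers move at their own pace and stop on an object; FORCE is the grip in N (left out, the last holds). Time passes only in rows, so rows that repeat a pose let the fingers close. It gives the time, the measured TCP pose, the force and the opening at its end, in the units of the state.
- manip.get_state(): the state, without advancing time (a new reading comes with each control period).
- manip.get_image(name): name is "scene" or "top" or "wrist"; returns a dict with "pixels" (480x640x3 uint8, blue, green, red), "depth" (480x640 float32, m along the optical axis (not along the pixel's ray), 0 where there is no reading), "intrinsics" (3x3 intrinsics, pixels), "rvec" (rotation vector, rad) and "tvec" (3), from world to camera coordinates, as OpenCV has them. Camera axes: x right, y down, z forward; pixel columns grow to the right and rows downward; lengths in m; the calibration is good to about 2 mm. A picture is of the moment at which its call begins.
- manip.sign_off(): hands the job in, once; it reports no verdict.
The state is a dict: "clock": time; "qpos": joint angles; "qd": joint speeds; "effort": joint torques, N m; "position": TCP position; "ee_rot": TCP orientation; "contact_force": force on the tool from outside, world axes, zero at the start; "moment": the same for the moment, N m; "width": finger opening in m.
Only numpy, scipy, OpenCV 4.12 (cv2) and the standard library are available. Lean on these libraries where they do the work, as an engineer would, in place of code of your own. Each camera call takes 0.05 s, during which the arm holds its last target. There are 200 camera calls.

TASK

Crank the spin indexer by its black handle until the flat with the red ring faces straight up, then lift the hardness probe out of its stand and hold it upright with its nose on the flat, inside the red ring, pressing gently so that the spring nose is pushed about halfway in. Finish while still holding the probe there for its reading: do not let go or put it back. Do not knock the other things on the bench about.

Things in the scene. Friction and masses are not known exactly. Their poses are not given: they have to be found in the camera images.
- indexer: Fixed blue-grey spin indexer on a steel plate 150 x 150 x 30 mm; origin under the plate's centre, z up. Spindle along its y axis, 100 mm up. Casting 136 mm high, y -48 to 48. Index disc 120 mm across, y 52 to 64, crank handle on its outer face. At the other end a collet nose 60 mm across (y -48 to -62) holds an aluminium hexagon blank 46 mm across flats, y -81 to -131.
- spindle (a joint): Turn of disc, handle and blank (rad), right-handed about the indexer's +y: 0 = ringed flat straight up, pi/2 = facing the indexer's +x. No stops; starts at 1.2 to 3.2; stays where left (drag 0.25 N m, 5 N at the handle). The handle is 48 mm off the axis, a quarter turn from the ring: at angle q it is at x = -48 cos q, z = 100 + 48 sin q mm in the indexer's frame.
- handle (a point): Point to grip on the crank handle, on the handle's axis: a black revolving sleeve 18 mm thick and 66 mm long, parallel to the indexer's y axis, from y +70 to +136 mm; this point is at y +114 mm. The sleeve spins freely on its pin, so the hand need not turn with the crank.
- mark (a point): Centre of the painted target on one flat of the hexagon blank, on the surface (23 mm from the spindle axis, at y -106 mm of the indexer): white disc 12 mm across with a red ring round it, 18 mm across outside; the flat is 26.5 mm wide and 50 mm long. The z axis points straight out of the flat, y is the indexer's y.
- probe: Loose cordless hardness probe, 0.22 kg: round grey body 26 mm across and 135 mm long with a ribbed black rubber grip on its top 53 mm, yellow bands and a steel nose sticking out below. Origin at the centre of the body's lower end, z along the body towards the black grip end. It stands in the stand nose down, its origin 32 mm above the bench, its top 167 mm above it.
- probe_tip (a point): Rounded tip of the probe's steel nose (9 mm thick), on the probe's axis, 25 mm below the probe's origin when the nose is fully out; it moves up with the nose.
- nose (a joint): How far the spring nose is pushed into the probe (m): 0 fully out, 0.008 fully in. It begins to move at 2 N and takes 1 N more for each mm: 6 N at halfway (0.004), 10 N at 0.008.
- stand: Fixed aluminium block 62 x 62 mm, 67 mm high, with an upright hole 28 mm wide and 35 mm deep (a narrower hole below it takes the nose). Origin at the centre of its underside on the bench. Lift the probe at least 65 mm to clear it.
- spray_can: Bystander, loose: blue spray can with a yellow band and a red cap, 53 mm across, 150 mm tall, origin under its centre.
- test_block: Bystander, loose: steel disc 64 mm across, 16 mm thick, origin under its centre.
- v_block: Bystander, loose: dark steel V-block 60 x 50 x 44 mm, origin under its centre.
- spare_blank: Bystander, loose: unmarked aluminium hexagon blank 46 mm across flats standing upright, 85 mm tall with its shank, origin under its centre.
Not all that is in view belongs to the job. Leave any blue or green look-alike of the probe alone.

How it is judged:
On the way, in this order (a step that is already met when the one before it is completed fails the run):
1. the flat with the red ring faces straight up (within 4 degrees) (angle between mark's own z axis and vertical below 0.07 rad), for 0.2 s.
2. the probe is out of its stand and away from it, in the fingers (horizontal distance between probe and stand above 0.06 m and contact force between the fingers and probe above 1 N), for 0.2 s.
At the end, for the whole second after the job is handed in: Ringed flat up within 4 degrees; probe still, in the fingers, out of its stand, upright within 5 degrees (6 to the flat), tip within 6 mm of the target's centre, nose 1.5 to 6.5 mm in, 2.5 to 10 N on the flat; bystanders upright, moved under 30 mm (angle between mark's own z axis and vertical below 0.07 rad and distance between probe_tip and mark below 0.006 m and angle between probe's own z axis and vertical below 0.09 rad and angle between the z axis of probe and the z axis of mark, either way round below 0.11 rad and value of joint nose between 0.0015 and 0.0065 m and contact force between probe and indexer between 2.5 and 10 N and contact force between the fingers and probe above 1 N and contact force between probe and stand below 0.1 N and linear speed of probe below 0.01 m/s and distance of each of spray_can, test_block, v_block, spare_blank from where it was at the start of the episode below 0.03 m and angle between each of spray_can, test_block, v_block, spare_blank's own z axis and vertical below 0.3 rad); the arm keeps its last pose, push and grip.
It fails at once if the probe is pressed or knocked hard (over 25 N) against the indexer or the blank (contact force between probe and indexer above 25 N).
It fails at once if a bystander is shoved over 30 mm or tipped over (distance of any of spray_can, test_block, v_block, spare_blank from where it was at the start of the episode above 0.03 m or angle between any of spray_can, test_block, v_block, spare_blank's own z axis and vertical above 0.3 rad).
It also fails if it takes over 53 s, if anything falls off the work surface, if the arm or the gripper's body presses on something with over 40 N, if the wrist force passes 120 N, or if a joint passes its speed limit or range.

## Working session

There is one attempt and no reset: what is moved stays moved. The work goes in short steps, Python scripts to look and compute and a shell command to move; the robot and the scene stay as the last step left them, time stands still between calls to the robot, and variables do not carry over. Pictures are saved under pics/ and viewed, about 8 in all and at most 12, crops included, and the job is handed in when it is done.

```bash
ls; mkdir -p pics; cat > h.py <<'E'
import numpy as np,cv2
from rig import manip
from scipy.spatial.transform import Rotation as R
def snap(n):
    d=manip.get_image(n); np.savez(f'{n}.npz',**{k:np.array(v) for k,v in d.items()}); return d
def load(n): return np.load(f'{n}.npz')
def cloud(d):
    K=np.array(d['intrinsics']);z=d['depth'];v,u=np.indices(z.shape)
    c=np.stack([(u-K[0,2])/K[0,0]*z,(v-K[1,2])/K[1,1]*z,z],-1)
    Rm=cv2.Rodrigues(np.array(d['rvec'],float))[0];w=(c-np.array(d['tvec']).ravel())@Rm
    w[z==0]=np.nan; return w
def proj(d,p): return cv2.projectPoints(np.array(p,float).reshape(-1,3),np.array(d['rvec'],float),np.array(d['tvec'],float),np.array(d['intrinsics'],float),None)[0].reshape(-1,2)
def tool():
    s=manip.get_state();q=s['ee_rot'];return np.array(s['position']),R.from_quat([q[1],q[2],q[3],q[0]]),s
E
python3 - <<'E'
from h import *
for n in('scene','top'):
    d=snap(n);cv2.imwrite(f'pics/{n}0.png',d['pixels']);Rm=cv2.Rodrigues(np.array(d['rvec'],float))[0];print(n,-Rm.T@np.array(d['tvec']).ravel(),Rm[2])
p,r,s=tool();print(s,r.as_matrix(),manip.grasp_offset)
E
```

```text
pics
scene [ 1.43387962 -0.47121085  0.81224999] [-0.70698111  0.43429577 -0.55817999]
top [0.3804549  0.04163877 0.97714706] [ 2.01123852e-01 -6.79557219e-04 -9.79565584e-01]
{'clock': 0.1, 'qpos': array([ 1.09600408e+00,  2.76533861e-01,  1.50601209e+00,  1.93790872e-05,
        1.36069172e+00, -1.21015564e-01]), 'qd': array([-0.00069176, -0.00070719, -0.00298556,  0.00131553, -0.00089995,
        0.00015892]), 'effort': array([-1.89738143e-04, -4.17702091e+01, -2.46402580e+01, -2.96517355e-04,
        5.85148169e-03,  7.92696937e-06]), 'position': array([0.19896646, 0.53891277, 0.19252284]), 'ee_rot': array([ 0.69589549,  0.12387504,  0.69624972, -0.12498308]), 'contact_force': array([0.65278526, 0.18050804, 0.00888807]), 'moment': array([-0.02168529,  0.02241782, -0.02484834]), 'width': 0.08542042901424662} [[-7.68880506e-04  3.46446243e-01  9.38069512e-01]
 [-1.45439046e-03  9.38068410e-01 -3.46447028e-01]
 [-9.99998647e-01 -1.63069572e-03 -2.17394402e-04]] 0.0187
```

View pics/scene0.png

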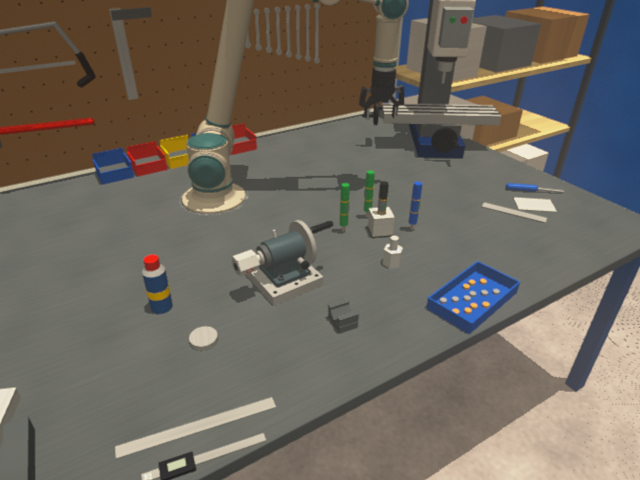

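View pics/top0.png

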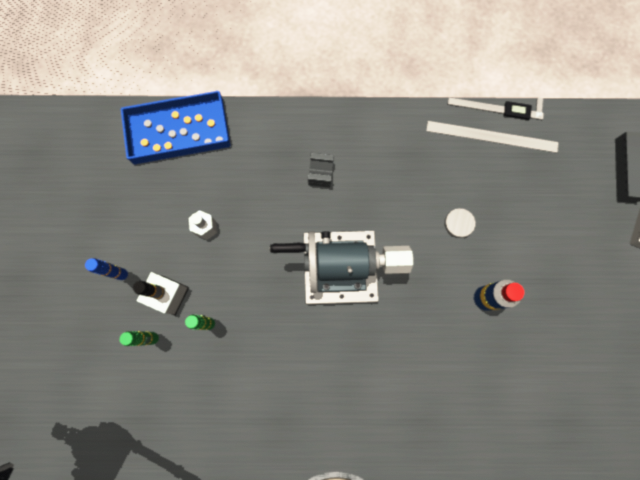

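The top view shows the indexer at (340,267), with the handle on its left (288,248) and the blank on its right (398,260). The stand and probe are at (160,292), with look-alikes at (107,268), (138,338) and (200,322). Next I measure these with the depth image.

```bash
python3 - <<'E'
from h import *
d=load('top');w=cloud(d);ds=load('scene');ws=cloud(ds)
def box(m):
    m=m.astype(np.uint8);return cv2.minAreaRect(w[m>0][:,:2].astype(np.float32))
v,u=np.indices(w.shape[:2])
reg=lambda a,b,c,e:(u>a)&(u<b)&(v>c)&(v<e)
Z=w[...,2]
print('table z',np.nanmedian(Z[380:420,300:400]))
m=reg(295,385,222,312)&(Z>.024)&(Z<.036);print('plate',box(m),np.nanmedian(Z[m]))
hm=reg(262,306,232,265)&(Z>.06);P=w[hm];print('handle',len(P),np.nanmin(P,0),np.nanmax(P,0))
for y in np.arange(P[:,1].min(),P[:,1].max(),.01):
    k=abs(P[:,1]-y-.005)<.005
    if k.sum(): print(y.round(3),P[k][:,0].min().round(4),P[k][:,0].max().round(4),P[k][:,2].max().round(4))
m=reg(380,418,240,282)&(Z>.09);P=w[m];print('blank',P.min(0),P.max(0),np.median(P,0))
m=reg(135,190,270,318)&(Z>.06)&(Z<.072);print('stand',box(m),np.nanmedian(Z[m]))
m=reg(125,165,275,302)&(Z>.155);print('probetop',w[m].mean(0),w[m].min(0),w[m].max(0),m.sum())
# scene view refinement for probe
for nm,(a,b,c,e) in dict(can=(470,530,275,318),test=(440,480,203,242),vb=(303,338,148,190),spare=(185,220,208,242),blue=(80,130,255,285),g1=(115,160,325,350),g2=(180,220,310,335)).items():
    m=reg(a,b,c,e)&(Z>.012);P=w[m];print(nm,P.min(0).round(3),P.max(0).round(3))
E
```

```text
table z -0.000293020992865491
plate ((0.5229690670967102, -0.00816074013710022), (0.15040306746959686, 0.15028336644172668), 2.202772855758667) 0.02958911426117598
handle 369 [0.51316798 0.06252605 0.10604059] [0.54896883 0.12930792 0.15538457]
0.063 0.5132 0.5482 0.1553
0.073 0.5315 0.5482 0.1542
0.083 0.5312 0.5483 0.1535
0.093 0.5314 0.5486 0.1554
0.103 0.5313 0.549 0.1547
0.113 0.5313 0.5488 0.1541
0.123 0.5314 0.5461 0.1536
blank [ 0.49952383 -0.14126615  0.09023841] [ 0.5527594 -0.0825472  0.1264982] [ 0.52318067 -0.11147102  0.12007417]
stand ((0.46320468187332153, 0.35693877935409546), (0.06290792673826218, 0.06199082359671593), 67.38211822509766) 0.06672925043375973
probetop [0.46250784 0.35452672 0.16486974] [0.45094608 0.34393555 0.15510703] [0.47466891 0.3665185  0.16958657] 177
can [ 0.434 -0.342  0.012] [ 0.487 -0.29   0.153]
test [ 0.592 -0.301  0.012] [ 0.655 -0.238  0.02 ]
vb [0.704 0.006 0.013] [0.769 0.061 0.048]
spare [0.584 0.261 0.012] [0.636 0.309 0.089]
blue [0.492 0.435 0.025] [0.519 0.461 0.164]
g1 [0.361 0.36  0.026] [0.387 0.385 0.163]
g2 [0.391 0.248 0.025] [0.418 0.273 0.163]
```

```bash
python3 - <<'E'
from h import *
d=load('scene');im=d['pixels'];c=cv2.resize(im[180:300,220:440],None,fx=3.6,fy=3.6,interpolation=cv2.INTER_CUBIC);cv2.imwrite('pics/sc1.png',c)
E
```

```text
(no output)
```

View pics/sc1.png

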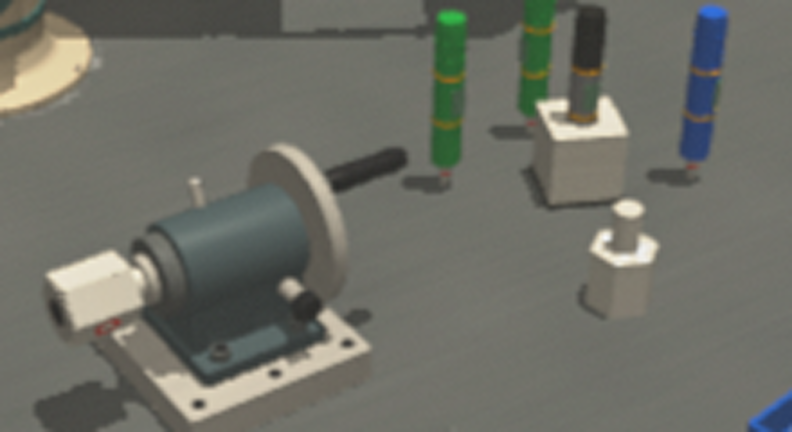

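The red ring is on the +x/underside, at about (108,328) in the crop. The handle is near the top, leaning to +x, so q is about 1.95. Next I refine the yaw and centre.

```bash
python3 - <<'E'
from h import *
d=load('top');w=cloud(d);Z=w[...,2];v,u=np.indices(Z.shape)
m=(u>295)&(u<385)&(v>222)&(v<312)&(Z>.022)&(Z<.036)
P=w[m]
def edge(ax,sg,lo,hi):
    o=1-ax;pts=[]
    for t in np.arange(lo,hi,.004):
        k=abs(P[:,o]-t)<.002
        if k.sum(): pts.append((t,sg*np.max(sg*P[k][:,ax])))
    pts=np.array(pts)
    for _ in range(3):
        f=np.polyfit(pts[:,0],pts[:,1],1);r=pts[:,1]-np.polyval(f,pts[:,0]);pts=pts[abs(r)<max(.001,1.5*r.std())]
    return np.degrees(np.arctan(f[0])),np.polyval(f,.523 if o==0 else -.008),len(pts)
print('x+',edge(0,1,-.07,.06),'x-',edge(0,-1,-.07,.06),'y+',edge(1,1,.46,.585),'y-',edge(1,-1,.46,.585))
ws=cloud(load('scene'));A=ws.reshape(-1,3);B=w.reshape(-1,3)
for nm,C in(('top',B),('scene',A)):
    k=(abs(C[:,1]-.1)<.03)&(abs(C[:,0]-.54)<.03)&(C[:,2]>.12)&(C[:,2]<.17);H=C[k]
    # circle-radius 9mm cylinder fit
    from scipy.optimize import least_squares
    f=lambda p:np.hypot(H[:,0]-p[0]-p[2]*(H[:,1]-.1),H[:,2]-p[1]-p[3]*(H[:,1]-.1))-.009
    s=least_squares(f,[.54,.145,0,0],loss='soft_l1',f_scale=.001);print(nm,'handle',len(H),s.x,H.min(0),H.max(0))
    # casting top cylinder / blank
    k=(C[:,1]>-.045)&(C[:,1]<.03)&(abs(C[:,0]-.525)<.04)&(C[:,2]>.125)&(C[:,2]<.139);H2=C[k]
    g=lambda p:np.hypot(H2[:,0]-p[0]-p[1]*(H2[:,1]+.008),H2[:,2]-.1)-p[2]
    s=least_squares(g,[.525,0,.036],loss='soft_l1',f_scale=.001);print(nm,'casting',len(H2),s.x)
    k=(C[:,1]>-.14)&(C[:,1]<-.092)&(abs(C[:,0]-.525)<.03)&(C[:,2]>.085)&(C[:,2]<.135);H3=C[k]
    for q in np.arange(0,60,1):pass
    def hx(p):
        th=np.arctan2(H3[:,0]-p[0]-p[2]*(H3[:,1]+.008),H3[:,2]-p[3]);rr=np.hypot(H3[:,0]-p[0]-p[2]*(H3[:,1]+.008),H3[:,2]-p[3])
        return rr*np.cos((th-p[1]+np.pi/6)%(np.pi/3)-np.pi/6)-.023
    best=min((least_squares(hx,[.525,q,-.03,.1],loss='soft_l1',f_scale=.001) for q in np.linspace(0,1,7)),key=lambda s:s.cost)
    print(nm,'hex',len(H3),best.x,np.degrees(best.x[1])%60,best.cost/len(H3))
E
```

```text
x+ (np.float64(-3.7153475227476194), np.float64(0.5958390751427444), 26) x- (np.float64(-2.3809096848472837), np.float64(0.4482338807731548), 31) y+ (np.float64(1.5718959114341047), np.float64(0.06589813164709304), 17) y- (np.float64(1.8869256649089865), np.float64(-0.0824992465803854), 18)
top handle 303 [ 0.54033227  0.1424612  -0.02382277 -0.01874522] [0.53117039 0.07000588 0.14033468] [0.54896883 0.12930792 0.15538457]
top casting 1030 [ 0.52270525 -0.03826182  0.03546212]
top hex 670 [ 0.52319694  0.9801259  -0.03423261  0.09966135] 56.15707719360357 4.3062447436685225e-07
scene handle 130 [ 0.53981642  0.14174374 -0.06343884 -0.03062673] [0.53436263 0.0702839  0.13321907] [0.55174633 0.12792118 0.15398772]
scene casting 333 [ 0.52327386 -0.01025933  0.03475359]
scene hex 388 [ 0.52322979  0.99492018 -0.03156249  0.09920944] 57.004727108575786 8.188671591757943e-07
```

```bash
cat >> h.py <<'E'
def plan(tcp,yaw=None):
    "yaw: direction (deg) of tool y in world, tool pointing straight down"
    p,r,s=tool();M=r.as_matrix()
    out=[('t',round(s['clock'],2),'p',p.round(4),'w',round(s['width'],4),'F',np.round(s['contact_force'],1)),'dpos cm',(100*M.T@(np.array(tcp)-p)).round(2)]
    if yaw is not None:
        y=np.radians(yaw);a=np.array([0,0,-1.]);b=np.array([np.cos(y),np.sin(y),0]);N=np.stack([a,b,np.cross(a,b)],1)
        out.append(('dr',R.from_matrix(M.T@N).as_rotvec().round(4)))
    print(*out)
E
python3 -c "
from h import *
plan([.5407,.1067,.25],1.9)"
```

```text
('t', 0.1, 'p', array([0.199 , 0.5389, 0.1925]), 'w', 0.0854, 'F', array([0.7, 0.2, 0. ])) dpos cm [ -5.71 -28.71  47.03] ('dr', array([1.1839e+00, 8.0000e-04, 1.6000e-03]))
```

```bash
python3 -m creep '{"delta_pos":[[-5.7,0,0],[-5.7,-28.7,47],[-5.7,-28.7,47],[-5.7,-28.7,47],[-5.7,-28.7,47],[-5.7,-28.7,47],[-5.7,-28.7,47],[-5.7,-28.7,47],[-5.7,-28.7,47],[-5.7,-28.7,47]],"dr":[[0,0,0],[1.184,0.001,0.0016],[1.184,0.001,0.0016],[1.184,0.001,0.0016],[1.184,0.001,0.0016],[1.184,0.001,0.0016],[1.184,0.001,0.0016],[1.184,0.001,0.0016],[1.184,0.001,0.0016],[1.184,0.001,0.0016]]}' 0.2 60
python3 -c "
from h import *
plan([.5407,.1067,.25],1.9)"
```

```text
clock: 1.1
position: [0.4789, 0.1846, 0.2488]
ee_rot: [0.507, 0.493, 0.508, -0.492]
contact_force: [0.4, 0.7, 0.8]
width: 0.0512
('t', 1.1, 'p', array([0.4789, 0.1846, 0.2488]), 'w', 0.0512, 'F', array([0.4, 0.7, 0.8])) dpos cm [-0.13  5.94  7.97] ('dr', array([-0.0025, -0.0019, -0.0004]))
```

```bash
python3 -m creep '{"delta_pos":[[0,5.9,8],[0,5.9,8],[0,5.9,8],[0,5.9,8],[0,5.9,8]],"dr":[[0,0,0],[0,0,0],[0,0,0],[0,0,0],[0,0,0]]}'
python3 - <<'E'
from h import *
plan([.5407,.1067,.1242],1.9)
d=snap('wrist');cv2.imwrite('pics/w1.png',d['pixels'])
E
```

```text
clock: 1.6
position: [0.539, 0.1091, 0.2486]
ee_rot: [0.508, 0.492, 0.509, -0.491]
contact_force: [0.5, -0.7, 1.0]
width: 0.0517
('t', 1.6, 'p', array([0.539 , 0.1091, 0.2486]), 'w', 0.0517, 'F', array([ 0.5, -0.7,  1. ])) dpos cm [12.44  0.17  0.27] ('dr', array([ 0.0002, -0.0024,  0.0007]))
```

View pics/w1.png

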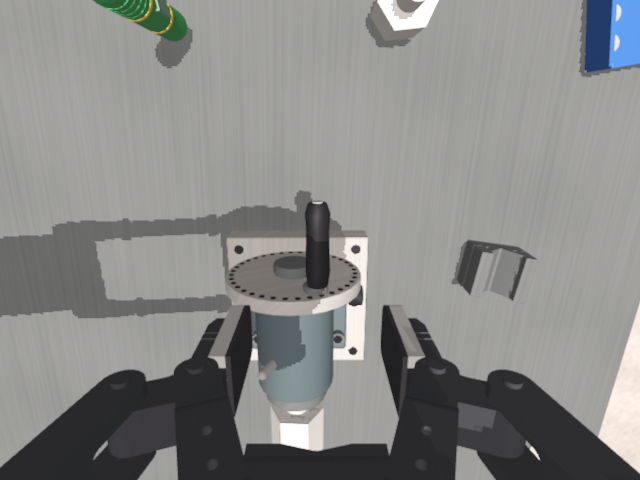

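The wrist view shows the handle at (318,245), centred between the jaws, so I descend and grip.

```bash
python3 -m creep '{"delta_pos":[[4.5,0.1,0.2],[9,0.2,0.2],[12,0.2,0.2],[12.4,0.2,0.2],[12.4,0.2,0.2]],"dr":[[0,0,0],[0,0,0],[0,0,0],[0,0,0],[0,0,0]]}'
python3 -m creep '{"delta_pos":[[0,0,0],[0,0,0],[0,0,0],[0,0,0],[0,0,0]],"dr":[[0,0,0],[0,0,0],[0,0,0],[0,0,0],[0,0,0]]}' -1 60
python3 - <<'E'
from h import *
c=np.array([.523,-.008]);Y=np.radians(1.9);Rz=np.array([[np.cos(Y),-np.sin(Y)],[np.sin(Y),np.cos(Y)]])
p,r,s=tool();g=p+.0187*-r.as_matrix()[:,0];l=Rz.T@(g[:2]-c);print('handle local',l,g[2],'q',np.degrees(np.arctan2(g[2]-.1,-l[0])),'rad',np.hypot(l[0],g[2]-.1))
plan([.5407,.1067,.1242],1.9)
M=r.as_matrix()
q0=np.radians(116.6);h=lambda q:np.r_[Rz@[-.048*np.cos(q),.114],.1+.048*np.sin(q)]
for a in (110,105,100,90,80,70,60,50,40,30,20,10,5,0,-3):print(a,(100*M.T@(h(np.radians(a))-h(q0))).round(2))
E
```

```text
clock: 2.15
position: [0.5414, 0.1077, 0.1251]
ee_rot: [0.508, 0.492, 0.509, -0.491]
contact_force: [0.3, 0.2, -0.3]
width: 0.0515
clock: 2.65
position: [0.5423, 0.1066, 0.1254]
ee_rot: [0.508, 0.493, 0.508, -0.491]
contact_force: [0.1, 0.8, -0.1]
width: -0.0001
handle local [0.02300833 0.11386168] 0.14413072106811517 q 117.53607563552688 rad 0.04976850067616936
('t', 2.65, 'p', array([0.5423, 0.1066, 0.1254]), 'w', -0.0001, 'F', array([ 0.1,  0.8, -0.1])) dpos cm [ 0.12 -0.15 -0.02] ('dr', array([-0.0003, -0.0017, -0.0016]))
110 [-0.22 -0.51 -0.  ]
105 [-0.35 -0.91 -0.  ]
100 [-0.44 -1.32 -0.  ]
90 [-0.51 -2.15 -0.  ]
80 [-0.44 -2.98  0.  ]
70 [-0.22 -3.79  0.  ]
60 [ 0.13 -4.55  0.  ]
50 [ 0.61 -5.24  0.  ]
40 [ 1.2  -5.83  0.  ]
30 [ 1.88 -6.31  0.01]
20 [ 2.64 -6.66  0.01]
10 [ 3.45 -6.88  0.01]
5 [ 3.86 -6.94  0.01]
0 [ 4.28 -6.96  0.01]
-3 [ 4.53 -6.95  0.01]
```

The fingers closed to zero width, so the grasp missed. I look again.

```bash
python3 - <<'E'
from h import *
d=snap('wrist');s=snap('scene');snap('top')
cv2.imwrite('pics/w2.png',np.hstack([cv2.resize(d['pixels'][150:480,120:520],(400,330)),cv2.resize(s['pixels'][190:300,220:350],(390,330),interpolation=cv2.INTER_CUBIC)]))
E
```

```text
(no output)
```

View pics/w2.png

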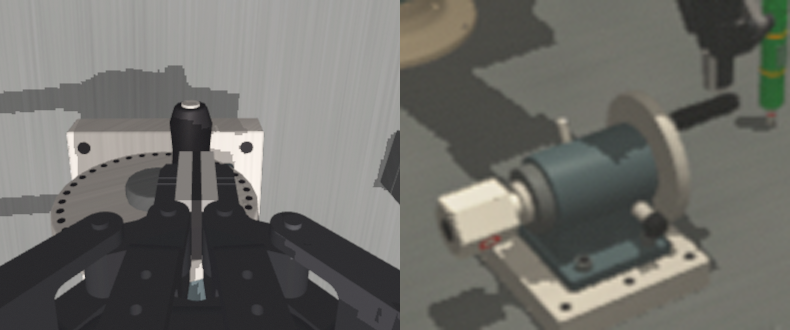

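```bash
python3 - <<'E'
from h import *
for n in('wrist','scene','top'):
    d=load(n);w=cloud(d);print(n,'cam',-cv2.Rodrigues(d['rvec'])[0].T@d['tvec'].ravel(),cv2.Rodrigues(d['rvec'])[0][2])
    if n=='wrist':
        for (x,y) in((190,105),(190,125),(190,145),(180,165),(210,165),(180,190),(212,190),(196,240),(60,210),(80,130)):
            U=int(120+x);V=int(150+y);print((x,y),d['pixels'][V,U],w[V,U].round(4))
    else:
        for y in np.arange(.06,.16,.008):
            k=(abs(w[...,1]-y)<.004)&(abs(w[...,0]-.54)<.025)&(w[...,2]>.08);P=w[k]
            if len(P):print(round(y,3),len(P),P.min(0).round(3),P.max(0).round(3))
p,r,s=tool();print(proj(load('wrist'),[p,p-.0187*r.as_matrix()[:,0]])-[120,150], proj(load('scene'),[p])) 
E
```

```text
wrist cam [0.5391522 0.1852964 0.3064453] [ 0.01054934 -0.30657262 -0.95178881]
(190, 105) [138 143 150] [0.5385 0.1287 0.1465]
(190, 125) [51 50 52] [0.5388 0.1217 0.1519]
(190, 145) [46 45 48] [0.539  0.1124 0.1517]
(180, 165) [122 125 129] [0.5357 0.1178 0.1799]
(210, 165) [122 125 129] [0.5464 0.1177 0.1791]
(180, 190) [121 125 129] [0.5363 0.1171 0.1952]
(212, 190) [122 125 129] [0.5464 0.1184 0.1968]
(196, 240) [65 63 66] [0.5418 0.1033 0.2016]
(60, 210) [27 23 24] [0.4674 0.053  0.1149]
(80, 130) [110 113 119] [0.4552 0.0641 0.0281]
scene cam [ 1.43387962 -0.47121085  0.81224999] [-0.70698111  0.43429577 -0.55817999]
0.06 34 [0.539 0.056 0.135] [0.565 0.064 0.57 ]
0.068 347 [0.527 0.064 0.136] [0.565 0.072 0.566]
0.076 594 [0.52  0.072 0.137] [0.565 0.08  0.567]
0.084 132 [0.517 0.08  0.132] [0.565 0.088 0.566]
0.092 301 [0.515 0.088 0.136] [0.565 0.096 0.566]
0.1 157 [0.517 0.096 0.138] [0.565 0.104 0.566]
0.108 94 [0.532 0.104 0.136] [0.565 0.112 0.567]
0.116 70 [0.533 0.112 0.136] [0.565 0.12  0.566]
0.124 55 [0.536 0.12  0.136] [0.565 0.128 0.567]
0.132 49 [0.535 0.128 0.3
[... 297 characters left out ...]
5 0.064 0.571]
0.068 425 [0.515 0.064 0.49 ] [0.565 0.072 0.57 ]
0.076 628 [0.515 0.072 0.296] [0.565 0.08  0.568]
0.084 563 [0.515 0.08  0.14 ] [0.565 0.088 0.569]
0.092 465 [0.515 0.088 0.141] [0.565 0.096 0.568]
0.1 414 [0.515 0.096 0.145] [0.565 0.104 0.568]
0.108 414 [0.515 0.104 0.555] [0.564 0.112 0.568]
0.116 412 [0.515 0.112 0.555] [0.565 0.12  0.569]
0.124 416 [0.515 0.12  0.555] [0.565 0.128 0.568]
0.132 445 [0.515 0.128 0.301] [0.565 0.136 0.568]
0.14 406 [0.515 0.136 0.315] [0.565 0.144 0.568]
0.148 475 [0.515 0.144 0.547] [0.565 0.152 0.572]
0.156 393 [0.515 0.152 0.56 ] [0.565 0.16  0.572]
[[196.47397434 132.8221782 ]
 [196.50866489 149.48563333]] [[324.81436454 231.50687996]]
```

```bash
python3 - <<'E'
from h import *
s=load('scene');K=s['intrinsics'];print(K[0,0])
print('start TCP px',proj(s,[[.199,.539,.193],[.199,.539,.24]]))
im=cv2.imread('pics/scene0.png')[80:140,330:430];a=cv2.resize(im,None,fx=4,fy=4,interpolation=cv2.INTER_CUBIC)
b=cv2.resize(s['pixels'][200:260,290:390],None,fx=4,fy=4,interpolation=cv2.INTER_CUBIC)
cv2.circle(a,tuple(int(t) for t in (proj(s,[.199,.539,.193])[0]-[330,80])*4),3,(0,0,255),-1)
cv2.circle(b,tuple(int(t) for t in (proj(s,[.5423,.1066,.1254])[0]-[290,200])*4),3,(0,0,255),-1)
cv2.imwrite('pics/cmp.png',np.hstack([a,b]))
p,r,st=tool();print(st)
E
```

```text
487.717071314742
start TCP px [[378.54603736 132.05191856]
 [379.6238174  118.65220304]]
{'clock': 2.8, 'qpos': array([0.06696002, 0.28871002, 1.6638668 , 0.00182304, 1.18812779,
       0.03349999]), 'qd': array([ 0.00097587,  0.00227866,  0.00028462, -0.00029676, -0.00063599,
        0.00021748]), 'effort': array([ 1.09665704e-02, -4.06300950e+01, -2.27481508e+01,  9.52424220e-03,
       -5.09483332e-03,  7.08197081e-05]), 'position': array([0.54200479, 0.10658509, 0.12499667]), 'ee_rot': array([ 0.50789427,  0.49237195,  0.50836025, -0.49110399]), 'contact_force': array([ 0.62807193, -0.28209069,  0.17729815]), 'moment': array([-0.02507336, -0.05550641, -0.00818275]), 'width': 7.525865290961261e-05}
```

View pics/cmp.png

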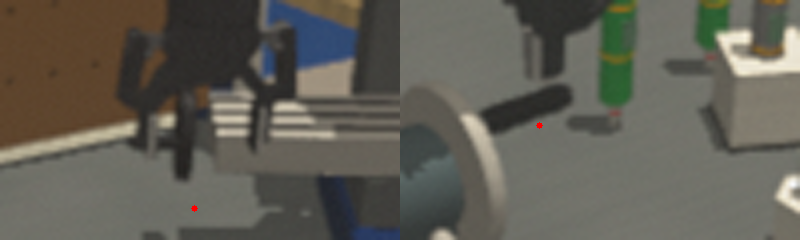

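The reported TCP (red dot) lies about 45 mm beyond the real fingertips, both at the start and now. I measure that offset from depth.

```bash
python3 - <<'E'
from h import *
d=load('wrist');w=cloud(d)
for U in (298,304,328,333):
    print(U,[(V,*w[V,U].round(4)) for V in range(296,312,1)][::2])
k=(w[...,1]>.09)&(w[...,1]<.125)&(abs(w[...,0]-.542)<.02)&(w[...,2]>.158);print('pads min z',np.sort(w[k][:,2])[:30].round(4))
for n in('scene',):
    d=load(n);w=cloud(d);k=(abs(w[...,1]-.107)<.02)&(abs(w[...,0]-.542)<.025)&(w[...,2]>.158)&(w[...,2]<.25);print(n,np.sort(w[k][:,2])[:10].round(4),w[k].min(0),w[k].max(0),w[k][w[k][:,2]<.19].mean(0))
    for o in(.03,.035,.04,.045,.05,.055):print(o,proj(d,[.542,.1066,.125+o]))
E
```

```text
298 [(296, np.float64(0.5338), np.float64(0.1111), np.float64(0.1502)), (298, np.float64(0.5339), np.float64(0.1101), np.float64(0.1501)), (300, np.float64(0.5338), np.float64(0.1088), np.float64(0.1494)), (302, np.float64(0.5339), np.float64(0.1076), np.float64(0.149)), (304, np.float64(0.5339), np.float64(0.1074), np.float64(0.1504)), (306, np.float64(0.5339), np.float64(0.1063), np.float64(0.1502)), (308, np.float64(0.5339), np.float64(0.1051), np.float64(0.1496)), (310, np.float64(0.5339), np.float64(0.1036), np.float64(0.1486))]
304 [(296, np.float64(0.5364), np.float64(0.1114), np.float64(0.1506)), (298, np.float64(0.5365), np.float64(0.1111), np.float64(0.152)), (300, np.float64(0.5365), np.float64(0.11), np.float64(0.1517)), (302, np.float64(0.5368), np.float64(0.1178), np.float64(0.1695)), (304, np.float64(0.5368), np.float64(0.1172), np.float64(0.1698)), (306, np.float64(0.5369), np.float64(0.1172), np.float64(0.1716)), (308, np.float64(0.537), np.float64(0.1177), np.float64(0.1743)), (310, np.float64(0.537), np.float64(0.1176), np.float64(0.1756))]
328 [(296, np.float64(0.
[... 972 characters left out ...]
t64(0.1731)), (310, np.float64(0.5476), np.float64(0.1179), np.float64(0.1755))]
pads min z [0.1664 0.1671 0.1671 0.1673 0.1673 0.1674 0.1676 0.1676 0.1676 0.1677
 0.1677 0.1677 0.1677 0.1678 0.1678 0.1679 0.1679 0.168  0.168  0.168
 0.168  0.1681 0.1681 0.1681 0.1682 0.1682 0.1682 0.1682 0.1683 0.1683]
scene [0.1623 0.1624 0.1632 0.1633 0.1633 0.1635 0.1649 0.1655 0.1672 0.1679] [0.51785023 0.08713232 0.16229938] [0.56680203 0.11721348 0.24972843] [0.54862384 0.10090047 0.17747684]
0.03 [[324.99646238 221.66136166]]
0.035 [[325.02663048 219.99530501]]
0.04 [[325.05693408 218.32176537]]
0.045 [[325.08737409 216.64069222]]
0.05 [[325.11795144 214.95203456]]
0.055 [[325.14866705 213.25574096]]
```

The real fingertips are about 42 mm behind the reported TCP, so I will use a grasp point at TCP − 61 mm along tool x. I reopen the jaws, descend 43 mm and grip.

```bash
python3 -m creep '{"delta_pos":[[0,-0.15,0],[0,-0.15,0],[0,-0.15,0],[2,-0.15,0],[4.3,-0.15,0],[4.3,-0.15,0]],"dr":[[0,0,0],[0,0,0],[0,0,0],[0,0,0],[0,0,0],[0,0,0]]}' 0.1 60
python3 -m creep '{"delta_pos":[[0,0,0],[0,0,0],[0,0,0],[0,0,0],[0,0,0]],"dr":[[0,0,0],[0,0,0],[0,0,0],[0,0,0],[0,0,0]]}' -1 60
python3 - <<'E'
from h import *
c=np.array([.523,-.008]);Y=np.radians(1.9);Rz=np.array([[np.cos(Y),-np.sin(Y)],[np.sin(Y),np.cos(Y)]])
p,r,s=tool();g=p+.061*-r.as_matrix()[:,0];l=Rz.T@(g[:2]-c);print('handle local',l,g[2],'q',np.degrees(np.arctan2(g[2]-.1,-l[0])),'rad',np.hypot(l[0],g[2]-.1))
E
```

```text
clock: 3.4
position: [0.5379, 0.1065, 0.0793]
ee_rot: [0.506, 0.491, 0.51, -0.493]
contact_force: [-0.9, -0.4, 0.6]
width: 0.0473
clock: 3.9
position: [0.5408, 0.1067, 0.0829]
ee_rot: [0.508, 0.493, 0.508, -0.491]
contact_force: [-2.4, 0.8, 5.1]
width: 0.0161
handle local [0.02146201 0.11398349] 0.1438518060833631 q 116.07811113545101 rad 0.04882211290236347
```

Gripped (width 16 mm), so I crank along the arc.

```bash
python3 -m creep '{"delta_pos":[[-0.22,-0.51,0],[-0.44,-1.32,0],[-0.51,-2.15,0],[-0.44,-2.98,0],[-0.22,-3.79,0],[0.13,-4.55,0],[0.61,-5.24,0],[1.2,-5.83,0],[1.2,-5.83,0]],"dr":[[0,0,0],[0,0,0],[0,0,0],[0,0,0],[0,0,0],[0,0,0],[0,0,0],[0,0,0],[0,0,0]]}'
python3 - <<'E'
from h import *
c=np.array([.523,-.008]);Y=np.radians(1.9);Rz=np.array([[np.cos(Y),-np.sin(Y)],[np.sin(Y),np.cos(Y)]])
p,r,s=tool();g=p+.061*-r.as_matrix()[:,0];l=Rz.T@(g[:2]-c);print('handle local',l,g[2],'q',np.degrees(np.arctan2(g[2]-.1,-l[0])),'rad',np.hypot(l[0],g[2]-.1),s['width'])
E
```

```text
clock: 4.8
position: [0.4816, 0.1046, 0.0709]
ee_rot: [0.508, 0.492, 0.508, -0.491]
contact_force: [-1.6, -0.4, 6.2]
width: 0.0158
handle local [-0.03776907  0.11378606] 0.13185389085650695 q 40.143802700775474 rad 0.04940822782385027 0.015841747495479806
```

```bash
python3 -m creep '{"delta_pos":[[0.68,-0.48,0],[1.44,-0.83,0],[2.25,-1.05,0],[3.08,-1.13,0],[3.12,-1.13,0],[3.12,-1.13,0],[3.12,-1.13,0]],"dr":[[0,0,0],[0,0,0],[0,0,0],[0,0,0],[0,0,0],[0,0,0],[0,0,0]]}'
cat >> h.py <<'E'
def hexfit():
    from scipy.optimize import least_squares
    for n in('top','scene'):
        d=snap(n);C=cloud(d).reshape(-1,3)
        k=(C[:,1]>-.14)&(C[:,1]<-.092)&(abs(C[:,0]-.525)<.03)&(C[:,2]>.085)&(C[:,2]<.135);H=C[k]
        def hx(p):
            a=H[:,0]-p[0]-p[2]*(H[:,1]+.11);b=H[:,2]-p[3]
            return np.hypot(a,b)*np.cos((np.arctan2(a,b)-p[1]+np.pi/6)%(np.pi/3)-np.pi/6)-.023
        b=min((least_squares(hx,[.526,q,-.033,.1],loss='soft_l1',f_scale=.001) for q in np.linspace(-.5,.5,7)),key=lambda s:s.cost)
        print(n,len(H),b.x.round(4),'ang',((np.degrees(b.x[1])+30)%60-30).round(2))
        im=d['pixels'].astype(int);red=(im[...,2]>im[...,1]+50)&(im[...,2]>im[...,0]+50);W=cloud(d)
        m=red&(abs(W[...,0]-.525)<.04)&(abs(W[...,1]+.11)<.04)
        if m.sum():
            P=W[m];vv,uu=np.nonzero(m);print(' red',m.sum(),P.mean(0).round(4),((P.min(0)+P.max(0))/2).round(4),np.ptp(P,axis=0).round(4),uu.mean(),vv.mean())
E
python3 - <<'E'
from h import *
c=np.array([.523,-.008]);Y=np.radians(1.9);Rz=np.array([[np.cos(Y),-np.sin(Y)],[np.sin(Y),np.cos(Y)]])
p,r,s=tool();g=p+.061*-r.as_matrix()[:,0];l=Rz.T@(g[:2]-c);print('handle local',l,g[2],'q',np.degrees(np.arctan2(g[2]-.1,-l[0])),'rad',np.hypot(l[0],g[2]-.1),s['width'])
hexfit();d=load('top');cv2.imwrite('pics/t2.png',cv2.resize(d['pixels'][220:310,260:430],None,fx=4,fy=4,interpolation=cv2.INTER_CUBIC))
E
```

```text
clock: 5.5
position: [0.4705, 0.1041, 0.0387]
ee_rot: [0.508, 0.492, 0.509, -0.491]
contact_force: [-1.2, -1.8, -0.1]
width: 0.0163
handle local [-0.0487665   0.11374851] 0.09965326024599591 q -0.40737777691485416 rad 0.04876773601476463 0.01627218865728218
top 666 [ 0.5267 -0.0415 -0.0385  0.0996] ang -2.38
 red 33 [ 0.5251 -0.1147  0.1229] [ 0.5257 -0.115   0.1229] [0.017  0.0155 0.006 ] 398.75757575757575 257.93939393939394
scene 380 [ 0.5262 -0.043  -0.033   0.0992] ang -2.46
 red 18 [ 0.5268 -0.115   0.1223] [ 0.5245 -0.115   0.1216] [0.0253 0.0177 0.0073] 244.16666666666666 255.16666666666666
```

View pics/t2.png

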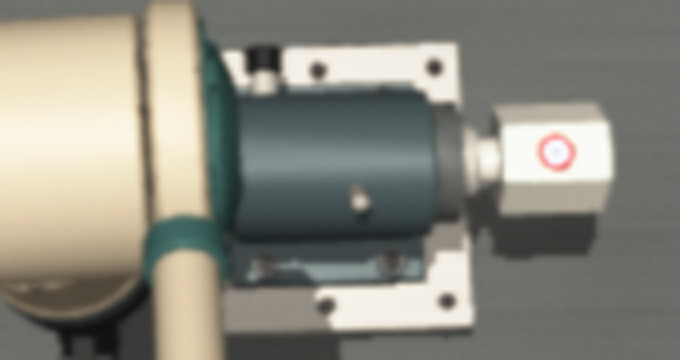

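The ring faces up, at (557,152) in the crop. The hexagon fit says about −2.4°, so I raise the handle a little and refit.

```bash
python3 -m creep '{"delta_pos":[[-0.2,0,0],[-0.2,0,0],[-0.2,0,0],[-0.2,0,0]],"dr":[[0,0,0],[0,0,0],[0,0,0],[0,0,0]]}'
python3 -c "
from h import *
hexfit()"
```

```text
clock: 6.0
position: [0.4705, 0.1042, 0.0404]
ee_rot: [0.508, 0.492, 0.509, -0.491]
contact_force: [-1.1, -4.0, -5.3]
width: 0.0164
top 664 [ 0.5267 -0.0036 -0.0317  0.0997] ang -0.21
 red 30 [ 0.5267 -0.1152  0.1228] [ 0.527  -0.1155  0.122 ] [0.0159 0.0161 0.0062] 399.0 257.1333333333333
scene 384 [ 0.5264 -0.0172 -0.0249  0.0991] ang -0.99
 red 20 [ 0.5262 -0.1141  0.1219] [ 0.5263 -0.1135  0.1215] [0.0212 0.0191 0.0048] 244.4 255.1
```

Within 1° now. I release, rise and go above the probe.

```bash
python3 -m creep '{"delta_pos":[[-0.1,0,0],[-0.1,0,0],[-0.1,0,0],[-3,0,0],[-8,0,0],[-13,0,0],[-17,0,0],[-17,0,0]],"dr":[[0,0,0],[0,0,0],[0,0,0],[0,0,0],[0,0,0],[0,0,0],[0,0,0],[0,0,0]]}' 0.2 60
python3 -c "
from h import *
hexfit()
plan([.463,.356,.21],1.9)"
```

```text
clock: 6.9
position: [0.4754, 0.1049, 0.2173]
ee_rot: [0.511, 0.496, 0.505, -0.487]
contact_force: [0.2, 0.5, -0.5]
width: 0.0513
top 670 [ 0.5267 -0.0026 -0.0346  0.0997] ang -0.15
 red 30 [ 0.5265 -0.1147  0.1226] [ 0.5261 -0.1143  0.1233] [0.0172 0.017  0.0065] 398.7 257.23333333333335
scene 385 [ 0.5264  0.0075 -0.0246  0.0991] ang 0.43
 red 19 [ 0.5269 -0.1146  0.1226] [ 0.5254 -0.1146  0.1221] [0.0201 0.0174 0.0052] 244.31578947368422 255.05263157894737
('t', 7.0, 'p', array([0.4715, 0.1045, 0.2118]), 'w', 0.0514, 'F', array([-0.4, -0.7, -0.4])) dpos cm [ 2.400e-01 -2.000e-02 -2.517e+01] ('dr', array([-0.0001, -0.0023, -0.004 ]))
```

```bash
python3 -m creep '{"delta_pos":[[0,0,-4],[0,0,-9],[0,0,-14],[0,0,-19],[0,0,-23],[0,0,-25.2],[0,0,-25.2],[0,0,-25.2]],"dr":[[0,0,0],[0,-0.0023,-0.004],[0,-0.0023,-0.004],[0,-0.0023,-0.004],[0,-0.0023,-0.004],[0,-0.0023,-0.004],[0,-0.0023,-0.004],[0,-0.0023,-0.004]]}'
python3 - <<'E'
from h import *
d=snap('wrist');cv2.imwrite('pics/w3.png',d['pixels']);w=cloud(d)
k=(abs(w[...,0]-.463)<.03)&(abs(w[...,1]-.356)<.03)&(w[...,2]>.12)&(w[...,2]<.175);P=w[k];T=P[P[:,2]>.163]
print(len(P),P.min(0),P.max(0),'top',len(T),T.min(0),T.max(0),(T.min(0)+T.max(0))/2)
k=(abs(w[...,0]-.463)<.05)&(abs(w[...,1]-.356)<.05)&(w[...,2]>.062)&(w[...,2]<.072);print(cv2.minAreaRect(w[k][:,:2].astype(np.float32)))
from scipy.optimize import least_squares
S=P[(P[:,2]>.125)&(P[:,2]<.16)];s=least_squares(lambda p:np.hypot(S[:,0]-p[0],S[:,1]-p[1])-.013,[.463,.356],loss='soft_l1',f_scale=.001);print('axis',s.x,len(S))
plan([.463,.356,.081],1.9)
E
```

```text
clock: 7.8
position: [0.4615, 0.3555, 0.209]
ee_rot: [0.508, 0.489, 0.509, -0.494]
contact_force: [0.7, -1.0, 0.3]
width: 0.0509
1890 [0.4500816  0.34551588 0.12003165] [0.47590524 0.37014449 0.16908287] top 1142 [0.45149961 0.34551588 0.16301388] [0.4745366  0.36856139 0.16908287] [0.46301811 0.35703863 0.16604838]
((0.4631042182445526, 0.35674282908439636), (0.062327124178409576, 0.062211472541093826), 67.07093048095703)
axis [0.46301466 0.35652186] 574
('t', 7.85, 'p', array([0.4618, 0.3549, 0.2095]), 'w', 0.0514, 'F', array([-0.2, -0.4,  0.1])) dpos cm [12.85  0.2  -0.14] ('dr', array([-0.0002,  0.0028,  0.0059]))
```

View pics/w3.png

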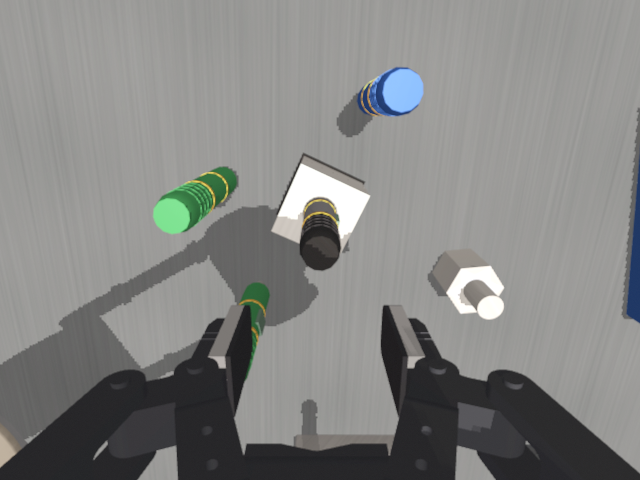

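The probe's black top is at (320,248), centred between the jaws, with the look-alikes clear. I descend and grip the rubber.

```bash
python3 -m creep '{"delta_pos":[[2,0.12,-0.17],[6,0.12,-0.17],[10,0.12,-0.17],[12.4,0.12,-0.17],[12.85,0.12,-0.17],[12.85,0.12,-0.17],[12.85,0.12,-0.17]],"dr":[[0,0,0],[0,0,0],[0,0,0],[0,0,0],[0,0,0],[0,0,0],[0,0,0]]}'
python3 -c "
from h import *
plan([.463,.3566,.081],1.9)"
python3 -m creep '{"delta_pos":[[0,0,0],[0,0,0],[0,0,0],[0,0,0],[0,0,0],[0,0,0]],"dr":[[0,0,0],[0,0,0],[0,0,0],[0,0,0],[0,0,0],[0,0,0]]}' -1 60
python3 -c "
from h import *
plan([.463,.3566,.081],1.9)"
```

```text
clock: 8.55
position: [0.4646, 0.3577, 0.0842]
ee_rot: [0.508, 0.492, 0.508, -0.492]
contact_force: [0.4, 0.6, 0.3]
width: 0.0511
('t', 8.55, 'p', array([0.4646, 0.3577, 0.0842]), 'w', 0.0511, 'F', array([0.4, 0.6, 0.3])) dpos cm [ 0.32 -0.16  0.11] ('dr', array([-0.001 , -0.0007,  0.0007]))
clock: 9.15
position: [0.4639, 0.3582, 0.0843]
ee_rot: [0.508, 0.492, 0.509, -0.492]
contact_force: [-1.4, 0.2, 6.0]
width: 0.025
('t', 9.15, 'p', array([0.4639, 0.3582, 0.0843]), 'w', 0.025, 'F', array([-1.4,  0.2,  6. ])) dpos cm [ 0.33 -0.1   0.16] ('dr', array([ 0.0001, -0.0007,  0.0009]))
```

```bash
python3 -m creep '{"delta_pos":[[-1,0,0],[-3,0,0],[-6,0,0],[-9,0,0],[-12,0,0],[-15,0,0],[-18,0,0],[-20,0,0],[-20,0,0],[-20,0,0]],"dr":[[0,0,0],[0,0,0],[0,0,0],[0,0,0],[0,0,0],[0,0,0],[0,0,0],[0,0,0],[0,0,0],[0,0,0]]}'
python3 -c "
from h import *
plan([.5265,-.1142,.29],1.9)"
```

```text
clock: 10.15
position: [0.4635, 0.3576, 0.2822]
ee_rot: [0.508, 0.49, 0.509, -0.493]
contact_force: [0.2, -1.2, -2.8]
width: 0.0245
('t', 10.15, 'p', array([0.4635, 0.3576, 0.2822]), 'w', 0.0245, 'F', array([ 0.2, -1.2, -2.8])) dpos cm [-0.75  4.73 47.37] ('dr', array([-0.0001,  0.0009,  0.0037]))
```

Lifted: z force −2.8 N against about −2.2 N of probe weight. Next I carry it to above the ring.

```bash
python3 -m creep '{"delta_pos":[[-0.7,0.3,3],[-0.7,0.8,7.5],[-0.7,1.3,12.5],[-0.7,1.8,17.5],[-0.7,2.2,22.5],[-0.7,2.7,27.5],[-0.7,3.2,32.5],[-0.7,3.7,37.5],[-0.7,4.2,42],[-0.7,4.5,45]],"dr":[[0,0,0],[0,0,0],[0,0,0],[0,0,0],[0,0,0],[0,0,0],[0,0,0],[0,0,0],[0,0,0],[0,0,0]]}'
python3 -m creep '{"delta_pos":[[0,0.1,1.2],[0,0.2,2.2],[0,0.2,2.2],[0,0.2,2.2],[0,0.2,2.2]],"dr":[[0,0,0],[0,0,0],[0,0,0],[0,0,0],[0,0,0]]}'
python3 - <<'E'
from h import *
from scipy.optimize import least_squares
p,r,s=tool();print(p,r.as_matrix()[:,0],s['width'])
for n in('scene','top'):
    d=snap(n);w=cloud(d).reshape(-1,3)
    k=(np.hypot(w[:,0]-p[0],w[:,1]-p[1])<.03)&(w[:,2]>.215)&(w[:,2]<.32);P=w[k]
    f=lambda q:np.hypot(P[:,0]-q[0]-q[2]*(P[:,2]-.25),P[:,1]-q[1]-q[3]*(P[:,2]-.25))-.013
    if len(P)>20:b=least_squares(f,[p[0],p[1],0,0],loss='soft_l1',f_scale=.001);print(n,len(P),b.x.round(4),np.sqrt(np.mean(f(b.x)**2)),P[:,2].min(),P[:,2].max())
d=load('scene');u,v=proj(d,[.5265,-.114,.2])[0].astype(int);print(u,v)
cv2.imwrite('pics/s4.png',cv2.resize(d['pixels'][v-60:v+50,u-60:u+100],None,fx=5,fy=5,interpolation=cv2.INTER_CUBIC))
plan([.5265,-.1142,.29],1.9)
E
```

```text
clock: 11.15
position: [0.5228, -0.0936, 0.2874]
ee_rot: [0.506, 0.49, 0.509, -0.494]
contact_force: [1.1, 0.1, -2.4]
width: 0.0246
clock: 11.65
position: [0.5263, -0.1109, 0.2898]
ee_rot: [0.508, 0.49, 0.509, -0.492]
contact_force: [0.7, 0.2, -2.4]
width: 0.0249
[ 0.52634288 -0.11088673  0.28975218] [-3.32572241e-03  2.41074916e-05 -9.99994469e-01] 0.024872944086360448
scene 396 [ 0.5245 -0.1123  0.0409 -0.0106] 0.002424006025843465 0.21640666683668122 0.3199695203163369
top 119 [ 0.5263 -0.1121  0.0029  0.0006] 0.00031592889433100816 0.23826438692578392 0.31774529741245633
241 227
('t', 11.75, 'p', array([ 0.5264, -0.1112,  0.2899]), 'w', 0.0247, 'F', array([-0.1, -0.1, -2. ])) dpos cm [-0.01 -0.    0.3 ] ('dr', array([0.0016, 0.0004, 0.003 ]))
```

View pics/s4.png

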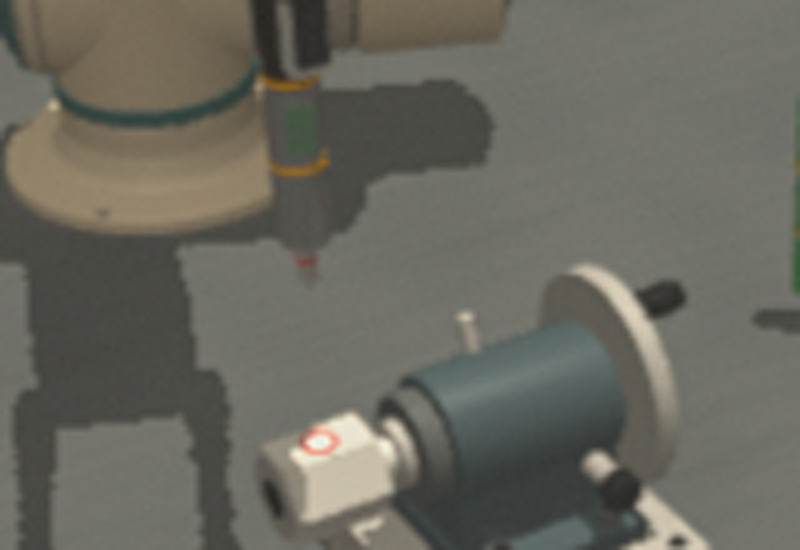

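The probe hangs upright with its nose at (310,283) in the crop, and the ring is at (320,441). I check the tip position and tilt by projection.

```bash
python3 - <<'E'
from h import *
d=load('scene');o=np.array([241-60,227-60]);f=lambda p:((proj(d,p)-o)*5+2).round(0)
x,y=.5263,-.1118
print('exp tip',f([[x,y,.2126]]),'origin',f([[x,y,.2376]]),'lower band?',f([[x,y,.275]]),'grip edge',f([[x,y,.3196]]),'mark',f([[.5265,-.1142,.123]]))
for z in(.205,.21,.22):print(z,f([[x,y,z]]))
im=d['pixels'];u,v=(proj(d,[.5265,-.114,.2])[0]).astype(int)
# silhouette centreline of grey body: depth-based
D=d['depth']
for row in range(196,222,3):
    k=[c for c in range(225,262) if 0<D[row,c]<np.median(D[row,225:262])+0 or False]
    seg=D[row,225:262];m=(seg<seg[seg>0].min()+.02)&(seg>0);cs=np.nonzero(m)[0]+225;zc=cloud(d)[row,int(cs.mean())][2]
    print(row,cs.min(),cs.max(),cs.mean(),'z',zc.round(4),'vertical line col',[round(proj(d,[x,y,zc])[0][0],1)])
E
```

```text
exp tip [[309. 282.]] origin [[304. 236.]] lower band? [[298. 164.]] grip edge [[289.  76.]] mark [[319. 441.]]
0.205 [[310. 296.]]
0.21 [[309. 287.]]
0.22 [[307. 269.]]
196 234 244 239.0 z 0.2938 vertical line col [np.float64(239.4)]
199 234 245 239.5 z 0.2835 vertical line col [np.float64(239.8)]
202 235 245 240.0 z 0.2747 vertical line col [np.float64(240.1)]
205 235 245 240.0 z 0.2686 vertical line col [np.float64(240.4)]
208 235 246 240.5 z 0.2604 vertical line col [np.float64(240.7)]
211 235 246 240.5 z 0.252 vertical line col [np.float64(241.0)]
214 236 246 241.0 z 0.2414 vertical line col [np.float64(241.3)]
217 240 243 241.5 z 0.2315 vertical line col [np.float64(241.7)]
220 240 243 241.5 z 0.2217 vertical line col [np.float64(242.0)]
```

Tip and mark agree with the projections to about 1 px, and the probe is upright. I descend to just above the flat.

```bash
python3 -m creep '{"delta_pos":[[1.5,0,0.25],[4,0,0.25],[6.5,0,0.25],[7.8,0,0.25],[8.2,0,0.25],[8.2,0,0.25],[8.2,0,0.25],[8.2,0,0.25]],"dr":[[0,0,0],[0,0,0.003],[0,0,0.003],[0,0,0.003],[0,0,0.003],[0,0,0.003],[0,0,0.003],[0,0,0.003]]}'
python3 - <<'E'
from h import *
d=snap('scene');e=snap('top');p,r,s=tool();print(p,r.as_matrix()[:,0],s['contact_force'])
w=cloud(e).reshape(-1,3);from scipy.optimize import least_squares
k=(np.hypot(w[:,0]-p[0],w[:,1]-p[1])<.025)&(w[:,2]>.152)&(w[:,2]<.225);P=w[k]
b=least_squares(lambda q:np.hypot(P[:,0]-q[0]-q[2]*(P[:,2]-.18),P[:,1]-q[1]-q[3]*(P[:,2]-.18))-.013,[p[0],p[1],0,0],loss='soft_l1',f_scale=.001);print(len(P),b.x.round(4))
u,v=proj(d,[.5265,-.114,.14])[0].astype(int)
a=cv2.resize(d['pixels'][v-30:v+20,u-25:u+25],(500,500),interpolation=cv2.INTER_CUBIC)
cv2.imwrite('pics/s5.png',a);f=lambda p:(proj(d,p)-[u-25,v-30])*10+5
print('mark',f([.5265,-.1144,.123]),'tip',f([b.x[0],b.x[1],p[2]-.0773]))
E
```

```text
clock: 12.55
position: [0.5271, -0.115, 0.2089]
ee_rot: [0.509, 0.492, 0.507, -0.491]
contact_force: [-0.5, -0.6, -2.9]
width: 0.0247
[ 0.52686003 -0.11508953  0.20864431] [ 0.00149317 -0.00123406 -0.99999812] [ 0.89496609 -0.18591369 -1.89558607]
53 [ 0.527  -0.1161 -0.0053  0.0023]
mark [[268.03121237 363.02792771]] tip [[259.97828088 338.02313586]]
```

View pics/s5.png

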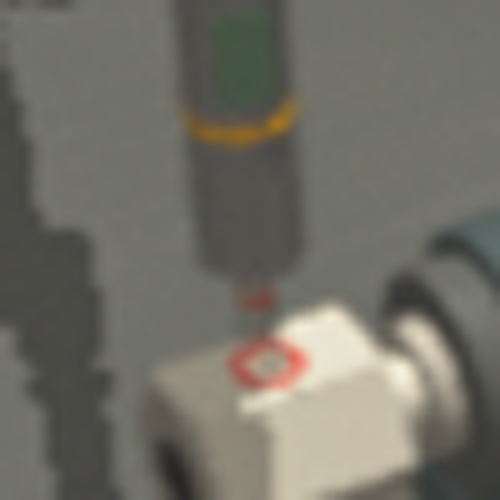

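The nose is about 1.5 mm toward −y of the mark, which is at (268,365); the tip reads (258,338), still about 8 mm above the flat. I correct that and lower slowly.

```bash
python3 -m creep '{"delta_pos":[[0.2,0,-0.15],[0.4,0,-0.15],[0.6,0,-0.15],[0.6,0,-0.15],[0.6,0,-0.15]],"dr":[[0,0,0],[0,0,0],[0,0,0],[0,0,0],[0,0,0]]}'
python3 -m creep '{"delta_pos":[[0.1,0,0],[0.2,0,0],[0.3,0,0],[0.3,0,0],[0.3,0,0],[0.3,0,0]],"dr":[[0,0,0],[0,0,0],[0,0,0],[0,0,0],[0,0,0],[0,0,0]]}'
```

```text
clock: 13.15
position: [0.5262, -0.1134, 0.2016]
ee_rot: [0.508, 0.491, 0.508, -0.492]
contact_force: [-0.3, 0.1, -1.7]
width: 0.0246
clock: 13.75
position: [0.5264, -0.1135, 0.199]
ee_rot: [0.508, 0.492, 0.508, -0.492]
contact_force: [0.1, 0.5, 0.9]
width: 0.0246
```

```bash
python3 -m creep '{"delta_pos":[[0.1,0,0],[0.2,0,0],[0.3,0,0],[0.3,0,0],[0.3,0,0],[0.3,0,0],[0.3,0,0]],"dr":[[0,0,0],[0,0,0],[0,0,0],[0,0,0],[0,0,0],[0,0,0],[0,0,0]]}'
python3 - <<'E'
from h import *
hexfit()
d=load('scene');e=load('top');F=[]
for i in range(5):
    snap('scene');p,r,s=tool();F.append(np.r_[s['contact_force'],p])
print(np.mean(F,0).round(4),r.as_matrix()[:,0].round(4))
w=cloud(e).reshape(-1,3);from scipy.optimize import least_squares
k=(np.hypot(w[:,0]-p[0],w[:,1]-p[1])<.025)&(w[:,2]>.148)&(w[:,2]<.225);P=w[k]
b=least_squares(lambda q:np.hypot(P[:,0]-q[0]-q[2]*(P[:,2]-.18),P[:,1]-q[1]-q[3]*(P[:,2]-.18))-.013,[p[0],p[1],0,0],loss='soft_l1',f_scale=.001);print(len(P),b.x.round(4))
u,v=proj(d,[.5265,-.114,.14])[0].astype(int)
cv2.imwrite('pics/s6.png',cv2.resize(d['pixels'][v-30:v+20,u-25:u+25],(500,500),interpolation=cv2.INTER_CUBIC))
E
```

```text
clock: 14.45
position: [0.5264, -0.1135, 0.1959]
ee_rot: [0.508, 0.492, 0.508, -0.492]
contact_force: [-0.5, -0.3, 4.1]
width: 0.0245
top 230 [ 0.5267 -0.017  -0.0312  0.0995] ang -0.98
scene 378 [ 0.5263 -0.0154 -0.0368  0.0992] ang -0.88
 red 7 [ 0.5268 -0.1147  0.1219] [ 0.5264 -0.1136  0.1222] [0.011  0.0143 0.0018] 244.28571428571428 255.28571428571428
[-0.3659 -0.2127  4.0748  0.5264 -0.1135  0.1958] [ 1.e-04 -7.e-04 -1.e+00]
30 [ 0.5262 -0.1144  0.0007  0.0053]Traceback (most recent call last):
  File "<stdin>", line 11, in <module>
    return format.read_array(
           ~~~~~~~~~~~~~~~~~^
        bytes,
        ^^^^^^
    ...<2 lines>...
        max_header_size=self.max_header_size
        ^^^^^^^^^^^^^^^^^^^^^^^^^^^^^^^^^^^^
    )
    ^
    data = _read_bytes(fp, read_size, "array data")
    r = fp.read(size - len(data))
    data = self._read1(n)
    self._update_crc(data)
    ~~~~~~~~~~~~~~~~^^^^^^
    raise BadZipFile("Bad CRC-32 for file %r" % self.name)
zipfile.BadZipFile: Bad CRC-32 for file 'pixels.npy'
```

```bash
python3 - <<'E'
from h import *
d=snap('scene');u,v=proj(d,[.5265,-.114,.14])[0].astype(int)
cv2.imwrite('pics/s6.png',cv2.resize(d['pixels'][v-30:v+20,u-25:u+25],(500,500),interpolation=cv2.INTER_CUBIC))
E
```

```text
(no output)
```

View pics/s6.png

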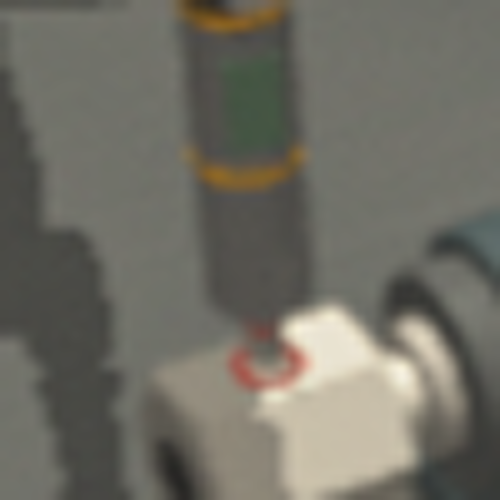

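The nose sits inside the ring, with its tip at about (268,362) and the ring centre at (268,365). I hand in.

```bash
python3 -c "
from rig import manip
print(manip.sign_off(), manip.get_state()['contact_force'])"
```

```text
the job is handed in; nothing more can be done
the job is handed in; nothing more can be done
```

I cranked the indexer until the red-ringed flat faced up, lifted the probe from its stand, and handed in while holding its nose pressed inside the ring. The hand-in gave no verdict.

**Last checks before handing in:**
- **Flat:** the hexagon fits read −1.0° and −0.9°, against a limit of 4°.
- **Probe position:** its axis was about 0.3 mm from the mark in the top view. The last picture shows the nose in the middle of the ring.
- **Upright:** the probe tilts about 0.3°, but that fit rests on only 30 depth points.
- **Press:** about 6.2 N on the flat after allowing for the probe's weight, which puts the nose about 4 mm in. I inferred this from the wrist force and did not see the nose travel directly.
- **Bystanders:** I did not re-measure them at the end. Every path was planned clear of them, and no unexpected forces showed.
- **Time:** about 15 s of the 53 s allowed.

**What disagreed:** the reported TCP lies about 42 mm beyond the real fingertips. Because of this the first grasp closed on nothing above the handle. I measured the offset from the cameras, corrected for it, and both later grasps held. The first crank also went 2.4° too far, and I turned it back before releasing the handle.

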